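Home the sample changer and index it five clicks

ROBOT

A 6-joint arm with a two-finger parallel gripper is mounted at the origin on a cart in front of the work surface, level with it; the furniture and walls round the work are solid. World frame = base frame: x ahead of the robot, y to its left, z up, the work surface at z = 0. Lengths are in m, angles in rad, forces in N, time in s.
With the tool pointing down it reaches from about 0.425 to 0.95 m from the base axis. Payload 14.7 kg.
Tool frame: the origin (TCP) lies midway between the tips of the shut fingers; the grasp point (between the pads) lies arm.hold_point_z behind it (arm.hold_point_z is the distance from the TCP to the grasp point, in m); z points along the fingers, y is the line along which they close (so a half turn about z gives the same grasp; the last joint's range is limited). The gripper opens to 85 mm and grips with 20 to 120 N. Pads are 22 mm wide; open, the fingers measure 114 mm over their backs; the gripper's body (76 mm by 85 mm) begins 54 mm behind the grasp point. The pads swing forward as they close: fully open they stand 13 mm farther back than shut.
Start: joints at [1.287, 0.48, 1.596, -0, 1.065, -0.047], TCP at [0.152, 0.632, 0.231] pointing down, gripper open.
Joint ranges: [-2.75, 2.75], [-0.82, 2.05], [0.23, 2.67], [-1.56, 4.7], [0.09, 2.69], [-2.92, 2.92]. Speed limits (rad/s): [1.89, 1.89, 2.39, 3.01, 3.01, 3.01].

INTERFACE

Orientations are given as a unit quaternion [w, x, y, z].
In Python, from bench import arm gives the robot as it stands. The module is installed in compiled form; this text tells all that it offers.
- The arm moves only by the tool apply_moves, never from a script. Its argument "moves" is a list of rows, each an object with "translation": the shift along the tool's x, y, z in m, a list of three; "twist": the turn about the tool's z in degrees; "jaw": the opening in per cent of the stroke, from 0 (shut) to 100 (fully open). In form: [{"translation": [x, y, z], "twist": twist, "jaw": jaw}, ...]. A call has exactly 10 rows; each row shifts and turns the commanded pose from where the row before left it, along the tool's axes as they then stand; what a row does not reach is not made up. A row lasts 1/8 s, in which the tool goes at most 62.5 mm and 10.7 degrees, less where a joint would pass 70% of its speed; a pose out of reach is approached as far as the arm can. A call is refused whole if a number of a shift passes 0.0625 or a number of a turn 10.7, either way. A call with a gripper value outside its range is refused whole. The fingers move at their own pace and stop on an object; the grip force is fixed at half the most. Time passes only in rows, so rows that do not move let the fingers close, or fill a call up. It gives the time, the measured TCP pose, the force and the opening at its end, in the units of the state.
- arm.read_state(): the state, without advancing time (a new reading comes with each control period).
- arm.capture(name): name is "scene" or "top" or "wrist"; returns a dict with "frame" (480x640x3 uint8, blue, green, red), "depth" (480x640 float32, m along the optical axis (not along the pixel's ray), 0 where there is no reading), "mtx" (3x3 intrinsics, pixels), "D" ([k1, k2, p1, p2, k3] as OpenCV has them; the pictures are not rectified), "xyz" and "rotation" of the camera in the world; the wrist camera has in their place "mount" (4x4, takes a point from camera to tool coordinates, whose origin is the TCP and whose axes are the flange's). Camera axes: x right, y down, z forward; pixel columns grow to the right and rows downward; lengths in m; the calibration is good to about 2 mm. A picture is of the moment at which its call begins: read the wrist's pose just before it.
- arm.finish_job(): hands the job in, once; it reports no verdict.
The state is a dict: "t": time; "q": joint angles; "qd": joint speeds; "effort": joint torques, N m; "position": TCP position; "ee_rot": TCP orientation; "force": force on the tool from outside, world axes, zero at the start; "ft_torque": the same for the moment, N m; "gripper_width": opening from 0.0 (shut) to 1.0 (fully open).
Only numpy, scipy, OpenCV 4.12 (cv2) and the standard library are available. Lean on these libraries where they do the work, as an engineer would, in place of code of your own. Each camera call takes 0.05 s, during which the arm holds its last target. There are 200 camera calls.

TASK

Nobody noted which station the sample changer was left at. Push the wheel round by its lugs, anticlockwise seen from above, back to its home stop without forcing it; then push it clockwise exactly five clicks from home, never going past the fifth, and leave it resting in that click. Leave the things standing around it where they are.

Things in the scene. Friction and masses are not known exactly. Their poses are not given: they have to be found in the camera images.
- changer: Sample changer fixed to the worktop. Origin: on the worktop, on its wheel's vertical axis; +x to its back, z up; the open front (-x) is turned roughly to the robot. The wheel's back half runs inside a low white housing: x +30 to +140 mm, y +-119 mm, top 94 mm high, open to -x (roof underside at 84 mm).
- wheel_hub (a point): Centre of the wheel's top face, on its axis: a flat grey disc 188 mm across, 40 mm above the worktop. On it: six lugs (see lug_0); twelve vial caps on a circle of 50 mm radius, up to 46 mm above the worktop; a hub 40 mm wide, up to 51 mm. Only the lugs on the open front can be reached, so a long turn takes several strokes.
- lug_0 (a point): One of six identical upright aluminium push lugs, 14 mm in diameter, from 40 to 76 mm above the worktop; this point is on its axis, 58 mm up. Lugs stand 80 mm from the wheel's axis, 60 degrees apart. In the changer's frame lug k is at the angle 30 + 60 k degrees minus the wheel's turn (anticlockwise from +x).
- wheel (a joint): Turn of the wheel, rad: 0 at its solid home stop, grows clockwise seen from above (front lugs move to the changer's +y). A click stop every 30 deg: click n rests at n x 0.5236 (1-2 deg play); starts in click 2, 3 or 4 (rarely poised between two). Leaving a stop takes about 6 to 7 N on a lug; resistance fades half way (15 deg), then it snaps into the next stop by itself.
- bottle: Bystander, loose, to be left alone: a squat clear screw-cap media bottle, 68 mm wide, 138 mm tall; origin at the centre of its underside.
- jar: Bystander, loose, to be left alone: a small brown screw-cap jar, 56 mm wide, 80 mm tall; origin at the centre of its underside.
- dish: Bystander, loose, to be left alone: a flat round petri dish, 94 mm wide, 15 mm tall; origin at the centre of its underside.
- beaker: Bystander, loose, to be left alone: a clear beaker, 78 mm wide, 119 mm tall; origin at the centre of its underside.
- tape: Bystander, loose, to be left alone: a roll of tape lying flat, 52 mm wide, 19 mm tall; origin at the centre of its underside.

How it is judged:
On the way:
1. the wheel has been turned back home, into its first click against the end stop (value of joint wheel below 0.12 rad), for 0.2 s.
At the end, for the whole second after the job is handed in: The wheel, after having been home, rests in the fifth click from home (2.618 rad, within 0.13), and the bystanders are within 20 mm of where they stood (value of joint wheel between 2.48799 and 2.74799 rad and velocity of joint wheel between -0.05 and 0.05 rad/s and distance of each of bottle, jar, dish, beaker, tape from where it was at the start of the episode below 0.02 m); the robot touches nothing.
It fails at once if the wheel is turned past the fifth click (value of joint wheel above 2.85799 rad).
It fails at once if the wheel is forced: more than 45 N on the changer from the gripper or arm (contact force between any of the fingers, the arm and changer above 45 N).
It fails at once if a bystander is moved by more than 20 mm or knocked over (distance of any of bottle, jar, dish, beaker, tape from where it was at the start of the episode above 0.02 m or angle between any of bottle, jar, dish, beaker, tape's own z axis and vertical above 0.5 rad).
It also fails if it takes over 72 s, if anything falls off the work surface, if the arm or the gripper's body presses on something with over 40 N, if the wrist force passes 120 N, or if a joint passes its speed limit or range.

## Working session

There is one attempt and no reset: what is moved stays moved. The work goes in short steps, Python scripts to look and compute and a tool call to move; the robot and the scene stay as the last step left them, time stands still between calls to the robot, and variables do not carry over. Pictures are saved under pics/ and viewed, on a budget of 10 in all, crops included, one or two more only if the job needs it, and the job is handed in when it is done.

Besides the shell and the picture viewer there is one more tool, called after ">>>" as name(argument=value, ...), one argument or row to a line, values as JSON. apply_moves: Moves the arm, as the interface text tells. Its arguments: {"type":"object","properties":{"moves":{"type":"array","items":{"type":"object","properties":{"translation":{"type":"array","items":{"type":"number"}},"twist":{"type":"number"},"jaw":{"type":"number"}}}}},"required":["moves"]}

```bash
mkdir -p pics
python3 - <<'E'
from bench import arm
import cv2,numpy as np,pickle
s=arm.read_state();print(s, arm.hold_point_z)
d={n:arm.capture(n) for n in("scene","top")}
pickle.dump(d,open("c0.pkl","wb"))
for n in d:
    cv2.imwrite(f"pics/{n}0.png",d[n]["frame"]);print(n,d[n]["mtx"],d[n]["D"],d[n]["xyz"],d[n]["rotation"])
E
```

```text
{'t': 0.0, 'q': array([ 1.28739379e+00,  4.80840539e-01,  1.59687492e+00, -1.86618586e-05,
        1.06509137e+00, -4.65720782e-02]), 'qd': array([ 1.28627886e-03,  4.62288726e-05,  1.86947234e-03, -5.65089973e-04,
       -9.40187410e-04, -4.72849103e-04]), 'effort': array([-9.36130127e-04, -9.50639462e+01, -4.30133986e+01, -3.78253299e-04,
        1.25132909e-02,  3.77804156e-05]), 'position': array([0.15235722, 0.63146764, 0.23066635]), 'ee_rot': array([-9.16587670e-05,  1.18134169e-01,  9.92997457e-01, -6.00185431e-04]), 'force': array([-0.02596552,  0.06085573,  0.39245551]), 'ft_torque': array([ 0.03288736, -0.04970258,  0.05951721]), 'gripper_width': 1.0001842003569388} 0.0187
scene [[468.19603839   0.         316.8307658 ]
 [  0.         468.19603839 247.17356623]
 [  0.           0.           1.        ]] [0.01052191 0.         0.         0.         0.        ] [ 0.09838149 -0.60258506  0.76597044] [-0.39430105  0.8686576  -0.27782285  0.11302708]
top [[596.00760531   0.         327.9586237 ]
 [  0.         596.00760531 240.6946085 ]
 [  0.           0.           1.        ]] [-0.12944455  0.          0.          0.          0.        ] [0.4494225  0.06875273 1.25321764] [-0.02358803  0.71517199 -0.69817227  0.02298063]
```

View pics/top0.png

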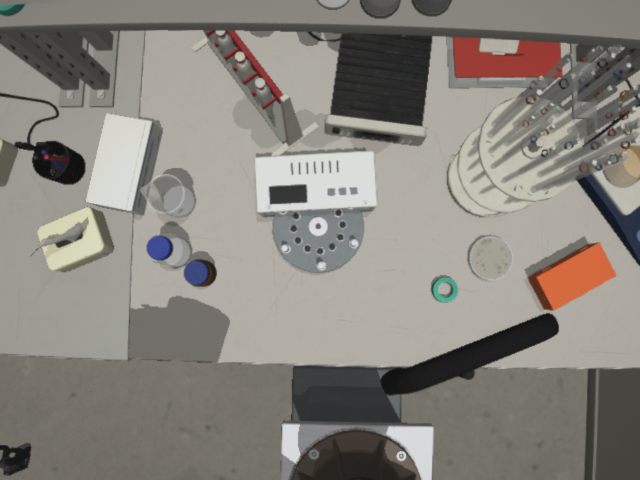

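View pics/scene0.png

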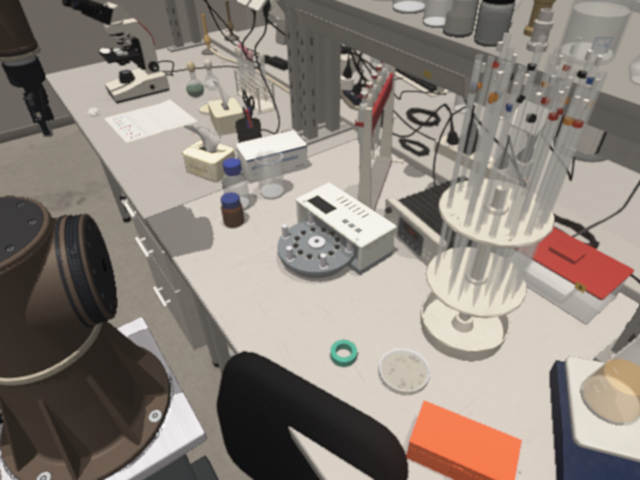

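The top view shows the wheel hub at about (318,226) and front lugs at (286,248), (321,266) and (353,243). The housing lies above the wheel. Bottle and jar are at (168,250) and (200,272), the beaker is at (170,195), tape at (445,290) and dish at (490,257). The scene view agrees. Next I measure the axis, yaw and lug angles.

```bash
cat > h.py <<'E'
import cv2,numpy as np
from scipy.spatial.transform import Rotation as R
def Rm(q): return R.from_quat(np.asarray(q),scalar_first=True).as_matrix()
def ray(c,px,z,Rw=None,p=None):
    Rw=Rm(c["rotation"]) if Rw is None else Rw; p=np.asarray(c["xyz"]) if p is None else p
    n=cv2.undistortPoints(np.array(px,float).reshape(-1,1,2),c["mtx"],c["D"])[:,0]
    d=np.c_[n,np.ones(len(n))]@Rw.T
    return p+d*((z-p[2])/d[:,2])[:,None]
def blobs(c,roi,lo=215,amin=8,amax=400):
    x0,y0,x1,y1=roi;g=c["frame"][y0:y1,x0:x1].min(2)
    n,l,s,m=cv2.connectedComponentsWithStats((g>lo).astype(np.uint8))
    return [(m[i]+[x0,y0],s[i,4]) for i in range(1,n) if amin<=s[i,4]<=amax]
E
python3 - <<'E'
import pickle;from h import *
d=pickle.load(open("c0.pkl","rb"));c=d["top"]
for lo in(190,215):
  for m,a in blobs(c,(268,214,370,278),lo): print(lo,m.round(1),a,ray(c,m,.076).round(4)[0,:2],ray(c,m,.051).round(4)[0,:2])
# housing: white roof
g=(c["frame"].min(2)>200).astype(np.uint8);n,l,s,m=cv2.connectedComponentsWithStats(g)
i=l[205,262];print(s[i]);cs=cv2.findContours((l==i).astype(np.uint8),0,2)[0]
r=cv2.minAreaRect(max(cs,key=len));b=cv2.boxPoints(r);print(b,ray(c,b,.094).round(4))
for k,px,z in(("bottle",(160,246),.138),("jar",(197,272),.08),("beaker",(165,190),.119),("tape",(445,290),.019),("dish",(490,257),.015)):print(k,ray(c,px,z).round(3)[0])
v=c["frame"][205:282,265:372];cv2.imwrite("pics/crop0.png",cv2.resize(v,None,fx=6,fy=6,interpolation=cv2.INTER_CUBIC))
E
```

```text
190 [317.8 226.2] 225 [0.5553 0.0916] [0.5576 0.0921]
190 [354.6 242.6] 29 [0.5246 0.018 ] [0.5262 0.0169]
190 [284.1 247.7] 24 [0.5111 0.1571] [0.5125 0.159 ]
190 [321.1 264.9] 30 [0.4788 0.083 ] [0.4795 0.0833]
215 [318.1 227. ] 152 [0.5539 0.091 ] [0.5561 0.0914]
215 [354.3 242.2] 10 [0.5253 0.0185] [0.5269 0.0174]
215 [284.4 247.9] 11 [0.5107 0.1566] [0.512  0.1585]
215 [320.6 265.2] 12 [0.4781 0.0841] [0.4787 0.0844]
[ 256  152  120   60 5041]
[[254.7384  157.482  ]
 [372.88287 151.19772]
 [375.73694 204.85443]
 [257.59247 211.1387 ]] [[ 0.6872  0.2193  0.094 ]
 [ 0.7052 -0.0138  0.094 ]
 [ 0.5985 -0.0212  0.094 ]
 [ 0.5806  0.2099  0.094 ]]
bottle [0.505 0.388 0.138]
jar [0.458 0.328 0.08 ]
beaker [0.615 0.389 0.119]
tape [ 0.434 -0.175  0.019]
dish [ 0.505 -0.27   0.015]
```

View pics/crop0.png

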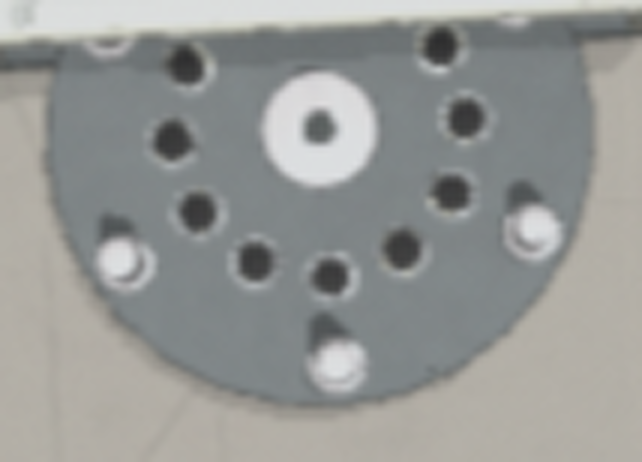

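The measured lugs lie 79–81 mm from the axis, as they should. Axis is at ≈(0.557,0.092) and the changer's yaw is ≈4.5–6°. The front lugs are at ≈120/180/240° in the changer frame, so the wheel is in click 3. Now I move over with the jaw shut.

>>> apply_moves(
  moves=[
    {"translation": [-0.048, -0.036, 0], "twist": 0, "jaw": 0},
    {"translation": [-0.048, -0.036, 0], "twist": 0, "jaw": 0},
    {"translation": [-0.048, -0.036, 0], "twist": 0, "jaw": 0},
    {"translation": [-0.048, -0.036, 0], "twist": 0, "jaw": 0},
    {"translation": [-0.048, -0.036, 0], "twist": 0, "jaw": 0},
    {"translation": [-0.048, -0.036, 0], "twist": 0, "jaw": 0},
    {"translation": [-0.048, -0.036, 0], "twist": 0, "jaw": 0},
    {"translation": [-0.048, -0.036, 0], "twist": 0, "jaw": 0},
    {"translation": [-0.048, -0.036, 0], "twist": 0, "jaw": 0},
    {"translation": [-0.048, -0.036, 0], "twist": 0, "jaw": 0},
  ],
)

```text
t: 1.35
position: [0.5355, 0.1675, 0.2312]
ee_rot: [-0.0, 0.118, 0.993, -0.0]
force: [0.9, 1.3, 0.6]
gripper_width: 0.004
```

>>> apply_moves(
  moves=[
    {"translation": [0, 0, 0], "twist": 10.5, "jaw": 0},
    {"translation": [0, 0, 0], "twist": 10.5, "jaw": 0},
    {"translation": [0, 0, 0], "twist": 10.5, "jaw": 0},
    {"translation": [0, 0, 0], "twist": 10.5, "jaw": 0},
    {"translation": [0, 0, 0], "twist": 10.5, "jaw": 0},
    {"translation": [0, 0, 0], "twist": 10.5, "jaw": 0},
    {"translation": [0, 0, 0], "twist": 10.5, "jaw": 0},
    {"translation": [0, 0, 0], "twist": 10.5, "jaw": 0},
    {"translation": [0, 0, 0], "twist": 10.5, "jaw": 0},
    {"translation": [0, 0, 0], "twist": 10.5, "jaw": 0},
  ],
)

```text
t: 2.6
position: [0.5344, 0.1692, 0.231]
ee_rot: [-0.0, 0.861, 0.508, -0.0]
force: [-0.1, 0.5, -0.2]
gripper_width: 0.001
```

>>> apply_moves(
  moves=[
    {"translation": [0, 0, 0], "twist": 9, "jaw": 0},
    {"translation": [0, 0, 0], "twist": 9, "jaw": 0},
    {"translation": [0, 0, 0], "twist": 9, "jaw": 0},
    {"translation": [0, 0, 0], "twist": 9, "jaw": 0},
    {"translation": [0, 0, 0], "twist": 9, "jaw": 0},
    {"translation": [0, 0, 0], "twist": 0, "jaw": 0},
    {"translation": [0, 0, 0], "twist": 0, "jaw": 0},
    {"translation": [0, 0, 0], "twist": 0, "jaw": 0},
    {"translation": [0, 0, 0], "twist": 0, "jaw": 0},
    {"translation": [0, 0, 0], "twist": 0, "jaw": 0},
  ],
)

```text
t: 3.85
position: [0.5347, 0.1693, 0.2313]
ee_rot: [-0.0, 0.99, 0.143, 0.0]
force: [-0.2, 0.0, -0.5]
gripper_width: 0.002
```

```bash
cat >> h.py <<'E'
C=np.array([.557,.092])
def tool(s):
    M=Rm(s["ee_rot"]);p=s["position"];r=p[:2]-C
    ang=np.degrees(np.arctan2(M[1,0],M[0,0]))%360
    print("t",round(s["t"],2),"p",p.round(4),"xang",ang.round(1),"finger ang",(np.degrees(np.arctan2(r[1],r[0]))%360).round(1),"rad",np.hypot(*r).round(4),"F",s["force"].round(1),"q6",s["q"][5].round(2),"w",round(s["gripper_width"],2))
    return M,p
def to(s,th,rad=.08,z=None):
    M,p=tool(s);a=np.radians(th);t=np.r_[C+rad*np.array([np.cos(a),np.sin(a)]),p[2] if z is None else z]
    print("to",th,"tool shift",(M.T@(t-p)).round(4),"twist",round(-(((th-90)-np.degrees(np.arctan2(M[1,0],M[0,0]))+180)%360-180),1))
E
python3 - <<'E'
from h import *;from bench import arm
s=arm.read_state();to(s,104,z=.055);c=arm.capture("wrist");print(c["mount"].round(3),c["mtx"].round(0))
import pickle;pickle.dump((s,c),open("w1.pkl","wb"));cv2.imwrite("pics/w1.png",c["frame"])
E
```

```text
t 3.85 p [0.5347 0.1693 0.2313] xang 16.5 finger ang 106.1 rad 0.0805 F [-0.2  0.  -0.5] q6 1.54 w 0.0
to 104 tool shift [0.0029 0.0006 0.1763] twist 2.5
[[-0.001 -0.962 -0.273  0.07 ]
 [ 1.    -0.001  0.001 -0.001]
 [-0.001 -0.273  0.962 -0.142]
 [ 0.     0.     0.     1.   ]] [[425.   0. 315.]
 [  0. 425. 238.]
 [  0.   0.   1.]]
```

View pics/w1.png

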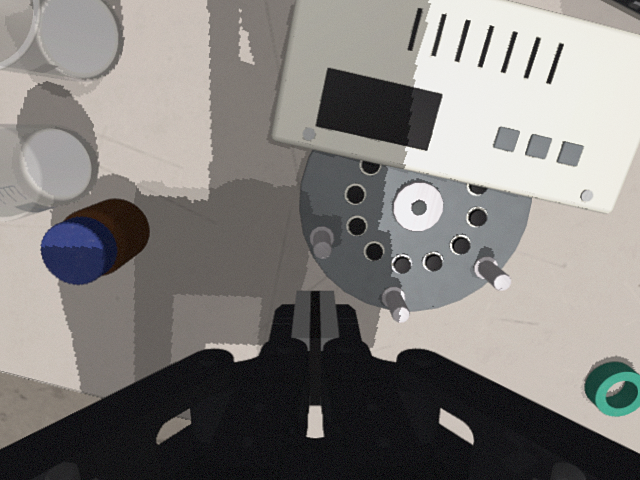

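The wrist view shows the hub at (418,207) and lug tops at about (402,314), (502,283) and (321,~240). The tape is at (615,390) and the jar cap at (78,247).

```bash
cat >> h.py <<'E'
def wray(s,c,px,z):
    T=np.eye(4);T[:3,:3]=Rm(s["ee_rot"]);T[:3,3]=s["position"];W=T@c["mount"];return ray(c,px,z,W[:3,:3],W[:3,3])
E
python3 - <<'E'
from h import *;import pickle
s,c=pickle.load(open("w1.pkl","rb"))
h=wray(s,c,(418,207),.051)[0];print(h)
for p in((402,314),(502,283),(321,242),(321,232)):
  l=wray(s,c,p,.076)[0];v=l-h;print(p,l.round(4),np.hypot(v[0],v[1]).round(4),np.degrees(np.arctan2(v[1],v[0]))%360)
E
```

```text
[0.56057179 0.09432782 0.051     ]
(402, 314) [0.4817 0.0846 0.076 ] 0.0795 187.0431348190131
(502, 283) [0.5269 0.0206 0.076 ] 0.081 245.45533743820812
(321, 242) [0.5193 0.1607 0.076 ] 0.0782 121.89824591116664
(321, 232) [0.5265 0.1628 0.076 ] 0.0765 116.44071488968011
```

```bash
sed -i 's/^C=.*/C=np.array([.559,.093])/' h.py; python3 -c "
from h import *;from bench import arm
to(arm.read_state(),104,z=.055)"
```

```text
t 3.9 p [0.5346 0.1693 0.2313] xang 16.5 finger ang 107.7 rad 0.0801 F [-0.2 -0.  -0.1] q6 1.54 w -0.0
to 104 tool shift [5.200e-03 1.000e-04 1.763e-01] twist 2.5
```

>>> apply_moves(
  moves=[
    {"translation": [0.005, 0, 0.03], "twist": 2.5, "jaw": 0},
    {"translation": [0, 0, 0.03], "twist": 0, "jaw": 0},
    {"translation": [0, 0, 0.03], "twist": 0, "jaw": 0},
    {"translation": [0, 0, 0.025], "twist": 0, "jaw": 0},
    {"translation": [0, 0, 0.02], "twist": 0, "jaw": 0},
    {"translation": [0, 0, 0.015], "twist": 0, "jaw": 0},
    {"translation": [0, 0, 0.015], "twist": 0, "jaw": 0},
    {"translation": [0, 0, 0.01], "twist": 0, "jaw": 0},
    {"translation": [0, 0, 0], "twist": 0, "jaw": 0},
    {"translation": [0, 0, 0], "twist": 0, "jaw": 0},
  ],
)

```text
t: 5.15
position: [0.5397, 0.1708, 0.0567]
ee_rot: [-0.0, 0.993, 0.121, 0.0]
force: [-0.8, 0.4, 0.4]
gripper_width: -0.001
```

```bash
python3 -c "
from h import *;from bench import arm
to(arm.read_state(),107,z=.055)
r=np.radians
print('arc step per 3deg ccw in tool axes (before twist):',.08*np.sin(r(3)),.08*(1-np.cos(r(3))))"
```

```text
t 5.15 p [0.5397 0.1708 0.0567] xang 13.9 finger ang 103.9 rad 0.0802 F [-0.8  0.4  0.4] q6 1.58 w -0.0
to 107 tool shift [-0.0043  0.0003  0.0017] twist -3.1
arc step per 3deg ccw in tool axes (before twist): 0.004186876499435507 0.00010963721963409335
```

>>> apply_moves(
  moves=[
    {"translation": [-0.0042, 0.0001, 0.001], "twist": -3, "jaw": 0},
    {"translation": [-0.0042, 0.0001, 0], "twist": -3, "jaw": 0},
    {"translation": [-0.0042, 0.0001, 0], "twist": -3, "jaw": 0},
    {"translation": [-0.0042, 0.0001, 0], "twist": -3, "jaw": 0},
    {"translation": [-0.0042, 0.0001, 0], "twist": -3, "jaw": 0},
    {"translation": [-0.0042, 0.0001, 0], "twist": -3, "jaw": 0},
    {"translation": [-0.0042, 0.0001, 0], "twist": -3, "jaw": 0},
    {"translation": [-0.0042, 0.0001, 0], "twist": -3, "jaw": 0},
    {"translation": [-0.0042, 0.0001, 0], "twist": -3, "jaw": 0},
    {"translation": [-0.0042, 0.0001, 0], "twist": -3, "jaw": 0},
  ],
)

```text
t: 6.4
position: [0.5034, 0.1508, 0.056]
ee_rot: [0.0, 0.927, 0.375, 0.001]
force: [0.2, 0.7, -0.5]
gripper_width: -0.002
```

Run:
```python
from h import *;from bench import arm;import pickle
s=arm.read_state();tool(s);c=arm.capture("top");pickle.dump((s,c),open("t2.pkl","wb"))
v=c["frame"][140:290,250:390];cv2.imwrite("pics/t2.png",cv2.resize(v,None,fx=4,fy=4))
```

```text
t 6.4 p [0.5034 0.1508 0.056 ] xang 44.0 finger ang 133.9 rad 0.0802 F [ 0.2  0.7 -0.5] q6 1.04 w -0.0
```

View pics/t2.png

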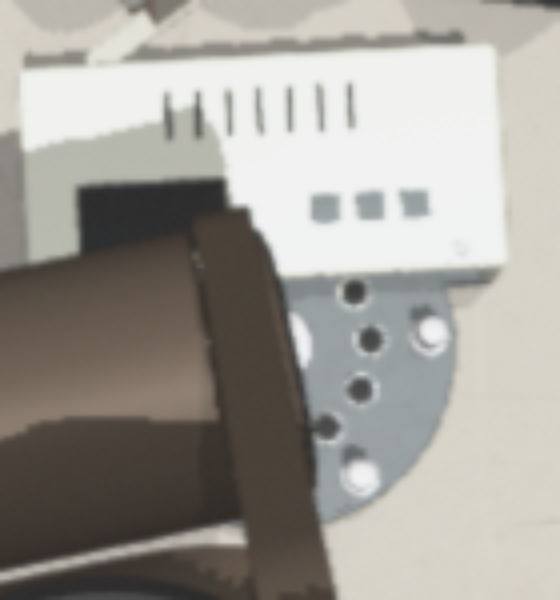

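One click was taken: the lugs visible at px (358,223) and (340,259) now sit at about 270° and 213°, which is click 2. I continue with two more strokes of the same kind.

>>> apply_moves(
  moves=[
    {"translation": [-0.0042, 0.0001, 0.001], "twist": -3, "jaw": 0},
    {"translation": [-0.0042, 0.0001, 0], "twist": -3, "jaw": 0},
    {"translation": [-0.0042, 0.0001, 0], "twist": -3, "jaw": 0},
    {"translation": [-0.0042, 0.0001, 0], "twist": -3, "jaw": 0},
    {"translation": [-0.0042, 0.0001, 0], "twist": -3, "jaw": 0},
    {"translation": [-0.0042, 0.0001, 0], "twist": -3, "jaw": 0},
    {"translation": [-0.0042, 0.0001, 0], "twist": -3, "jaw": 0},
    {"translation": [-0.0042, 0.0001, 0], "twist": -3, "jaw": 0},
    {"translation": [-0.0042, 0.0001, 0], "twist": -3, "jaw": 0},
    {"translation": [-0.0042, 0.0001, 0], "twist": -3, "jaw": 0},
  ],
)

```text
t: 7.7
position: [0.4819, 0.1152, 0.0548]
ee_rot: [0.0, 0.799, 0.602, 0.0]
force: [-0.0, -0.5, 0.3]
gripper_width: -0.0
```

>>> apply_moves(
  moves=[
    {"translation": [-0.0042, 0.0001, 0], "twist": -3, "jaw": 0},
    {"translation": [-0.0042, 0.0001, 0], "twist": -3, "jaw": 0},
    {"translation": [-0.0042, 0.0001, 0], "twist": -3, "jaw": 0},
    {"translation": [-0.0042, 0.0001, 0], "twist": -3, "jaw": 0},
    {"translation": [-0.0042, 0.0001, 0], "twist": -3, "jaw": 0},
    {"translation": [-0.0042, 0.0001, 0], "twist": -3, "jaw": 0},
    {"translation": [-0.0042, 0.0001, 0], "twist": -3, "jaw": 0},
    {"translation": [-0.0042, 0.0001, 0], "twist": -3, "jaw": 0},
    {"translation": [-0.0028, 0.0001, 0], "twist": -2, "jaw": 0},
    {"translation": [-0.0028, 0.0001, 0], "twist": -2, "jaw": 0},
  ],
)

```text
t: 8.95
position: [0.4807, 0.0764, 0.0548]
ee_rot: [0.0, 0.63, 0.777, 0.0]
force: [0.0, -0.3, -0.8]
gripper_width: -0.0
```

Run:
```python
from h import *;from bench import arm;import pickle
s=arm.read_state();tool(s);c=arm.capture("top");pickle.dump((s,c),open("t3.pkl","wb"))
for m,a in blobs(c,(268,214,370,278),190):
  l=ray(c,m,.076)[0];v=l[:2]-C;print(m.round(1),a,np.hypot(*v).round(3),(np.degrees(np.arctan2(v[1],v[0]))%360).round(1))
v=c["frame"][140:290,250:390];cv2.imwrite("pics/t3.png",cv2.resize(v,None,fx=4,fy=4))
```

```text
t 8.95 p [0.4807 0.0764 0.0548] xang 101.9 finger ang 192.0 rad 0.0801 F [ 0.  -0.3 -0.8] q6 -0.11 w -0.0
```

View pics/t3.png

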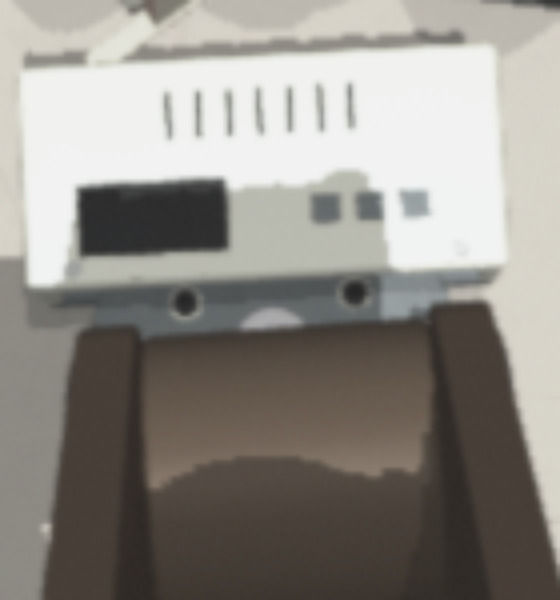

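>>> apply_moves(
  moves=[
    {"translation": [0.004, 0, -0.005], "twist": 0, "jaw": 0},
    {"translation": [0, 0, -0.02], "twist": 0, "jaw": 0},
    {"translation": [0, 0, -0.02], "twist": 0, "jaw": 0},
    {"translation": [0, 0, -0.02], "twist": 0, "jaw": 0},
    {"translation": [0, 0, -0.02], "twist": 0, "jaw": 0},
    {"translation": [0, 0, -0.02], "twist": 0, "jaw": 0},
    {"translation": [0, 0, -0.02], "twist": 0, "jaw": 0},
    {"translation": [0, 0, -0.02], "twist": 0, "jaw": 0},
    {"translation": [0, 0, 0], "twist": 0, "jaw": 0},
    {"translation": [0, 0, 0], "twist": 0, "jaw": 0},
  ],
)

```text
t: 10.25
position: [0.479, 0.0805, 0.1991]
ee_rot: [-0.0, 0.63, 0.777, -0.0]
force: [0.2, -0.5, 0.8]
gripper_width: 0.003
```

Run:
```python
from h import *;from bench import arm;import pickle
s=arm.read_state();to(s,240);c=arm.capture("wrist");pickle.dump((s,c),open("w3.pkl","wb"))
cv2.imwrite("pics/w3.png",c["frame"])
```

```text
t 10.25 p [0.479  0.0805 0.1991] xang 101.9 finger ang 188.9 rad 0.081 F [ 0.2 -0.5  0.8] q6 -0.1 w 0.0
to 240 tool shift [-0.0638  0.0274 -0.    ] twist -48.1
```

View pics/w3.png

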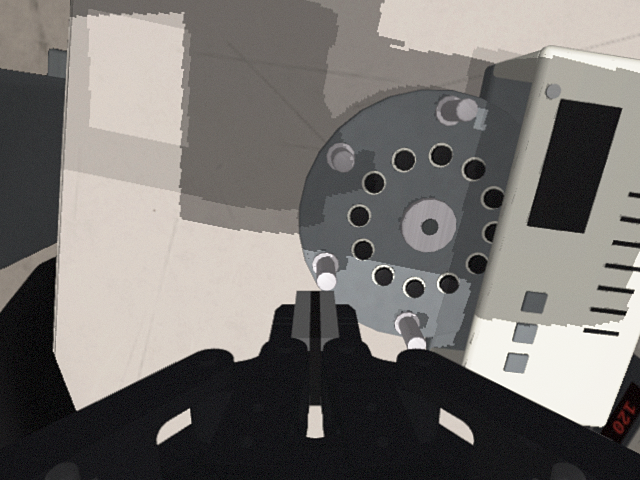

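The wrist view shows four lugs, with tops at about (466,110), (343,157), (327,282) and (415,343), and the hub at (430,226). I check their angles.

Run:
```python
from h import *;import pickle
s,c=pickle.load(open("w3.pkl","rb"))
h=wray(s,c,(430,226),.051)[0];print(h)
for p in((466,110),(343,157),(327,282),(415,343)):
  l=wray(s,c,p,.076)[0];v=l-h;print(p,l.round(4),np.hypot(v[0],v[1]).round(4),np.degrees(np.arctan2(v[1],v[0]))%360)
```

```text
[0.55971316 0.09393698 0.051     ]
(466, 110) [0.5529 0.1723 0.076 ] 0.0787 94.93456221411525
(343, 157) [0.4869 0.1299 0.076 ] 0.0812 153.73709434203772
(327, 282) [0.4948 0.0473 0.076 ] 0.0799 215.67703285486317
(415, 343) [0.5648 0.0153 0.076 ] 0.0788 273.720453406203
```

The lug pattern is at the home angles (95/154/216/274°). The finger swept the same lug from 156° to about 205°, so the wheel is home. Now I position for the clockwise push, behind the lug at 216°.

>>> apply_moves(
  moves=[
    {"translation": [-0.032, 0.0137, 0], "twist": 0, "jaw": 0},
    {"translation": [-0.032, 0.0137, 0], "twist": 0, "jaw": 0},
    {"translation": [0, 0, 0], "twist": -9.6, "jaw": 0},
    {"translation": [0, 0, 0], "twist": -9.6, "jaw": 0},
    {"translation": [0, 0, 0], "twist": -9.6, "jaw": 0},
    {"translation": [0, 0, 0], "twist": -9.6, "jaw": 0},
    {"translation": [0, 0, 0], "twist": -9.6, "jaw": 0},
    {"translation": [0, 0, 0], "twist": 0, "jaw": 0},
    {"translation": [0, 0, 0], "twist": 0, "jaw": 0},
    {"translation": [0, 0, 0], "twist": 0, "jaw": 0},
  ],
)

```text
t: 11.55
position: [0.5192, 0.0234, 0.1991]
ee_rot: [-0.0, 0.261, 0.965, -0.0]
force: [-0.2, 0.5, 1.0]
gripper_width: 0.001
```

>>> apply_moves(
  moves=[
    {"translation": [0, 0, 0.025], "twist": 0, "jaw": 0},
    {"translation": [0, 0, 0.025], "twist": 0, "jaw": 0},
    {"translation": [0, 0, 0.025], "twist": 0, "jaw": 0},
    {"translation": [0, 0, 0.02], "twist": 0, "jaw": 0},
    {"translation": [0, 0, 0.02], "twist": 0, "jaw": 0},
    {"translation": [0, 0, 0.015], "twist": 0, "jaw": 0},
    {"translation": [0, 0, 0.01], "twist": 0, "jaw": 0},
    {"translation": [0, 0, 0.004], "twist": 0, "jaw": 0},
    {"translation": [0, 0, 0], "twist": 0, "jaw": 0},
    {"translation": [0, 0, 0], "twist": 0, "jaw": 0},
  ],
)

```text
t: 12.8
position: [0.5197, 0.0234, 0.0558]
ee_rot: [0.0, 0.259, 0.966, 0.0]
force: [-0.8, -0.5, 0.2]
gripper_width: 0.001
```

```bash
python3 -c "
from h import *;from bench import arm
to(arm.read_state(),240,z=.055)"
```

```text
t 12.8 p [0.5197 0.0234 0.0558] xang 149.9 finger ang 240.6 rad 0.08 F [-0.8 -0.5  0.2] q6 -1.06 w 0.0
to 240 tool shift [ 0.0008 -0.      0.0008] twist -0.1
```

>>> apply_moves(
  moves=[
    {"translation": [0.0042, 0.0001, 0.001], "twist": 3, "jaw": 0},
    {"translation": [0.0042, 0.0001, 0], "twist": 3, "jaw": 0},
    {"translation": [0.0042, 0.0001, 0], "twist": 3, "jaw": 0},
    {"translation": [0.0042, 0.0001, 0], "twist": 3, "jaw": 0},
    {"translation": [0.0042, 0.0001, 0], "twist": 3, "jaw": 0},
    {"translation": [0.0042, 0.0001, 0], "twist": 3, "jaw": 0},
    {"translation": [0.0042, 0.0001, 0], "twist": 3, "jaw": 0},
    {"translation": [0.0042, 0.0001, 0], "twist": 3, "jaw": 0},
    {"translation": [0.0042, 0.0001, 0], "twist": 3, "jaw": 0},
    {"translation": [0.0042, 0.0001, 0], "twist": 3, "jaw": 0},
  ],
)

```text
t: 14.05
position: [0.4903, 0.0528, 0.0548]
ee_rot: [0.0, 0.501, 0.865, 0.0]
force: [-0.3, 0.2, 1.1]
gripper_width: -0.0
```

>>> apply_moves(
  moves=[
    {"translation": [0.0042, 0.0001, 0], "twist": 3, "jaw": 0},
    {"translation": [0.0042, 0.0001, 0], "twist": 3, "jaw": 0},
    {"translation": [0.0042, 0.0001, 0], "twist": 3, "jaw": 0},
    {"translation": [0.0042, 0.0001, 0], "twist": 3, "jaw": 0},
    {"translation": [0.0042, 0.0001, 0], "twist": 3, "jaw": 0},
    {"translation": [0.0042, 0.0001, 0], "twist": 3, "jaw": 0},
    {"translation": [0.0042, 0.0001, 0], "twist": 3, "jaw": 0},
    {"translation": [0.0042, 0.0001, 0], "twist": 3, "jaw": 0},
    {"translation": [0.0042, 0.0001, 0], "twist": 3, "jaw": 0},
    {"translation": [0.0042, 0.0001, 0], "twist": 3, "jaw": 0},
  ],
)

```text
t: 15.3
position: [0.4795, 0.0929, 0.0548]
ee_rot: [0.0, 0.708, 0.706, 0.0]
force: [0.2, 0.8, -0.7]
gripper_width: -0.0
```

>>> apply_moves(
  moves=[
    {"translation": [0.0042, 0.0001, 0], "twist": 3, "jaw": 0},
    {"translation": [0.0042, 0.0001, 0], "twist": 3, "jaw": 0},
    {"translation": [0.0042, 0.0001, 0], "twist": 3, "jaw": 0},
    {"translation": [0.0042, 0.0001, 0], "twist": 3, "jaw": 0},
    {"translation": [0.0042, 0.0001, 0], "twist": 3, "jaw": 0},
    {"translation": [0.0042, 0.0001, 0], "twist": 3, "jaw": 0},
    {"translation": [0.0042, 0.0001, 0], "twist": 3, "jaw": 0},
    {"translation": [0.0042, 0.0001, 0], "twist": 3, "jaw": 0},
    {"translation": [0.0042, 0.0001, 0], "twist": 3, "jaw": 0},
    {"translation": [0.0042, 0.0001, 0], "twist": 3, "jaw": 0},
  ],
)

```text
t: 16.55
position: [0.4902, 0.1331, 0.0548]
ee_rot: [0.0, 0.867, 0.499, 0.0]
force: [0.3, 0.4, -1.0]
gripper_width: -0.0
```

```bash
python3 -c "
from h import *;from bench import arm
to(arm.read_state(),120,z=.055)"
```

```text
t 16.55 p [0.4902 0.1331 0.0548] xang 59.8 finger ang 149.8 rad 0.0796 F [ 0.3  0.4 -1. ] q6 0.73 w -0.0
to 120 tool shift [ 0.0397  0.0102 -0.0002] twist 29.8
```

>>> apply_moves(
  moves=[
    {"translation": [0.0042, 0.0001, 0], "twist": 3, "jaw": 0},
    {"translation": [0.0042, 0.0001, 0], "twist": 3, "jaw": 0},
    {"translation": [0.0042, 0.0001, 0], "twist": 3, "jaw": 0},
    {"translation": [0.0042, 0.0001, 0], "twist": 3, "jaw": 0},
    {"translation": [0.0042, 0.0001, 0], "twist": 3, "jaw": 0},
    {"translation": [0.0042, 0.0001, 0], "twist": 3, "jaw": 0},
    {"translation": [0.0042, 0.0001, 0], "twist": 3, "jaw": 0},
    {"translation": [0.0042, 0.0001, 0], "twist": 3, "jaw": 0},
    {"translation": [0.0042, 0.0001, 0], "twist": 3, "jaw": 0},
    {"translation": [0.0042, 0.0001, 0], "twist": 3, "jaw": 0},
  ],
)

```text
t: 17.8
position: [0.5194, 0.1624, 0.0548]
ee_rot: [0.0, 0.966, 0.257, 0.0]
force: [0.1, 0.2, 0.4]
gripper_width: 0.003
```

>>> apply_moves(
  moves=[
    {"translation": [-0.004, 0, -0.005], "twist": 0, "jaw": 0},
    {"translation": [0, 0, -0.02], "twist": 0, "jaw": 0},
    {"translation": [0, 0, -0.02], "twist": 0, "jaw": 0},
    {"translation": [0, 0, -0.02], "twist": 0, "jaw": 0},
    {"translation": [0, 0, -0.02], "twist": 0, "jaw": 0},
    {"translation": [0, 0, -0.02], "twist": 0, "jaw": 0},
    {"translation": [0, 0, -0.02], "twist": 0, "jaw": 0},
    {"translation": [0, 0, -0.02], "twist": 0, "jaw": 0},
    {"translation": [0, 0, 0], "twist": 0, "jaw": 0},
    {"translation": [0, 0, 0], "twist": 0, "jaw": 0},
  ],
)

```text
t: 19.05
position: [0.5152, 0.1602, 0.199]
ee_rot: [0.0, 0.966, 0.259, -0.0]
force: [-0.8, 0.5, 0.0]
gripper_width: -0.005
```

Run:
```python
from h import *;from bench import arm;import pickle
s=arm.read_state();to(s,240);c=arm.capture("wrist");pickle.dump((s,c),open("w4.pkl","wb"))
cv2.imwrite("pics/w4.png",c["frame"])
```

```text
t 19.05 p [0.5152 0.1602 0.199 ] xang 30.0 finger ang 123.1 rad 0.0802 F [-0.8  0.5  0. ] q6 1.29 w -0.0
to 240 tool shift [-0.0649  0.1201  0.    ] twist -120.0
```

View pics/w4.png

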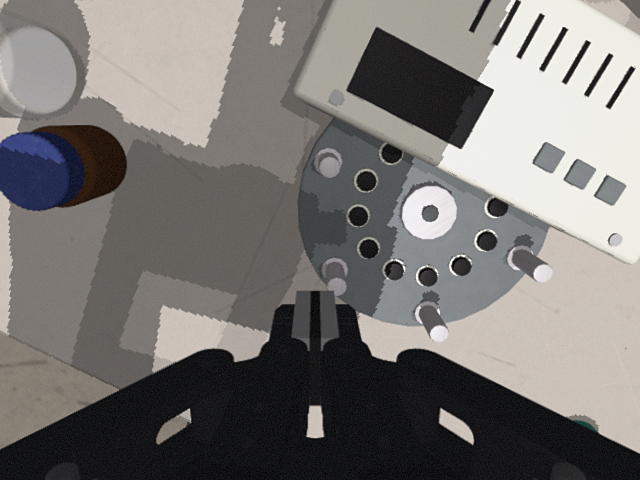

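The lug tops are at (327,160), (337,287), (438,333) and (542,272), and the hub is at (430,212).

Run:
```python
from h import *;import pickle
s,c=pickle.load(open("w4.pkl","rb"))
h=wray(s,c,(430,212),.051)[0];print(h)
for p in((327,160),(337,287),(438,333),(542,272)):
  l=wray(s,c,p,.076)[0];v=l-h;print(p,np.hypot(v[0],v[1]).round(4),np.degrees(np.arctan2(v[1],v[0]))%360)
```

```text
[0.56099285 0.09420264 0.051     ]
(327, 160) 0.0823 92.29207271203
(337, 287) 0.0801 154.90463975455597
(438, 333) 0.0805 213.51714721946522
(542, 272) 0.0796 273.4860821294619
```

The pattern is back to even parity, with the pushed lug at 94°, so the wheel is in click 4. For the last click I push the lug at 155°, starting from 178°.

```bash
python3 -c "
from h import *;from bench import arm
to(arm.read_state(),179,z=.055)"
```

```text
t 19.1 p [0.5151 0.1602 0.1987] xang 30.0 finger ang 123.2 rad 0.0802 F [ 0.7 -0.5 -0.3] q6 1.29 w -0.0
to 179 tool shift [-0.064   0.039   0.1438] twist -59.0
```

>>> apply_moves(
  moves=[
    {"translation": [-0.032, 0.0195, 0], "twist": 0, "jaw": 0},
    {"translation": [-0.032, 0.0195, 0], "twist": 0, "jaw": 0},
    {"translation": [0, 0, 0], "twist": -10, "jaw": 0},
    {"translation": [0, 0, 0], "twist": -10, "jaw": 0},
    {"translation": [0, 0, 0], "twist": -10, "jaw": 0},
    {"translation": [0, 0, 0], "twist": -10, "jaw": 0},
    {"translation": [0, 0, 0], "twist": -10, "jaw": 0},
    {"translation": [0, 0, 0], "twist": -9, "jaw": 0},
    {"translation": [0, 0, 0], "twist": 0, "jaw": 0},
    {"translation": [0, 0, 0], "twist": 0, "jaw": 0},
  ],
)

```text
t: 20.35
position: [0.4794, 0.0946, 0.1989]
ee_rot: [-0.0, 0.715, 0.699, -0.0]
force: [-0.6, 0.2, -0.3]
gripper_width: 0.001
```

>>> apply_moves(
  moves=[
    {"translation": [0, 0, 0.025], "twist": 0, "jaw": 0},
    {"translation": [0, 0, 0.025], "twist": 0, "jaw": 0},
    {"translation": [0, 0, 0.025], "twist": 0, "jaw": 0},
    {"translation": [0, 0, 0.02], "twist": 0, "jaw": 0},
    {"translation": [0, 0, 0.02], "twist": 0, "jaw": 0},
    {"translation": [0, 0, 0.015], "twist": 0, "jaw": 0},
    {"translation": [0, 0, 0.01], "twist": 0, "jaw": 0},
    {"translation": [0, 0, 0.004], "twist": 0, "jaw": 0},
    {"translation": [0, 0, 0], "twist": 0, "jaw": 0},
    {"translation": [0, 0, 0], "twist": 0, "jaw": 0},
  ],
)

```text
t: 21.6
position: [0.48, 0.0947, 0.0558]
ee_rot: [0.0, 0.714, 0.7, 0.0]
force: [-0.2, 0.5, 1.1]
gripper_width: 0.001
```

```bash
python3 -c "
from h import *;from bench import arm
to(arm.read_state(),149,z=.055)"
```

```text
t 21.6 p [0.48   0.0947 0.0558] xang 88.9 finger ang 178.8 rad 0.079 F [-0.2  0.5  1.1] q6 0.15 w 0.0
to 149 tool shift [0.0397 0.0097 0.0008] twist 29.9
```

>>> apply_moves(
  moves=[
    {"translation": [0.0042, 0.0001, 0.001], "twist": 3, "jaw": 0},
    {"translation": [0.0042, 0.0001, 0], "twist": 3, "jaw": 0},
    {"translation": [0.0042, 0.0001, 0], "twist": 3, "jaw": 0},
    {"translation": [0.0042, 0.0001, 0], "twist": 3, "jaw": 0},
    {"translation": [0.0042, 0.0001, 0], "twist": 3, "jaw": 0},
    {"translation": [0.0042, 0.0001, 0], "twist": 3, "jaw": 0},
    {"translation": [0.0042, 0.0001, 0], "twist": 3, "jaw": 0},
    {"translation": [0.0042, 0.0001, 0], "twist": 3, "jaw": 0},
    {"translation": [0.0042, 0.0001, 0], "twist": 3, "jaw": 0},
    {"translation": [0.0028, 0.0001, 0], "twist": 2, "jaw": 0},
  ],
)

```text
t: 22.85
position: [0.4908, 0.1335, 0.0548]
ee_rot: [0.0, 0.867, 0.499, 0.0]
force: [0.1, -0.3, -1.1]
gripper_width: 0.0
```

>>> apply_moves(
  moves=[
    {"translation": [-0.004, 0, -0.005], "twist": 0, "jaw": 0},
    {"translation": [0, 0, -0.02], "twist": 0, "jaw": 0},
    {"translation": [0, 0, -0.02], "twist": 0, "jaw": 0},
    {"translation": [0, 0, -0.02], "twist": 0, "jaw": 0},
    {"translation": [0, 0, -0.02], "twist": 0, "jaw": 0},
    {"translation": [0, 0, -0.02], "twist": 0, "jaw": 0},
    {"translation": [0, 0, -0.02], "twist": 0, "jaw": 0},
    {"translation": [0, 0, -0.02], "twist": 0, "jaw": 0},
    {"translation": [0, 0, 0], "twist": 0, "jaw": 0},
    {"translation": [0, 0, 0], "twist": 0, "jaw": 0},
  ],
)

```text
t: 24.1
position: [0.488, 0.1296, 0.1991]
ee_rot: [-0.0, 0.866, 0.5, -0.0]
force: [-0.1, -0.2, 0.2]
gripper_width: -0.0
```

Run:
```python
from h import *;from bench import arm;import pickle
s=arm.read_state();to(s,240);c=arm.capture("wrist");pickle.dump((s,c),open("w5.pkl","wb"))
cv2.imwrite("pics/w5.png",c["frame"]);cv2.imwrite("pics/top5.png",arm.capture("top")["frame"])
```

```text
t 24.1 p [0.488  0.1296 0.1991] xang 60.0 finger ang 152.7 rad 0.0799 F [-0.1 -0.2  0.2] q6 0.72 w -0.0
to 240 tool shift [-0.0762  0.0798  0.    ] twist -90.0
```

View pics/w5.png

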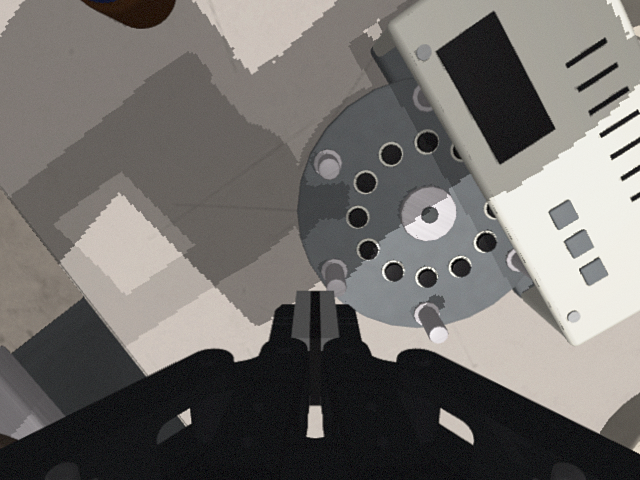

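View pics/top5.png

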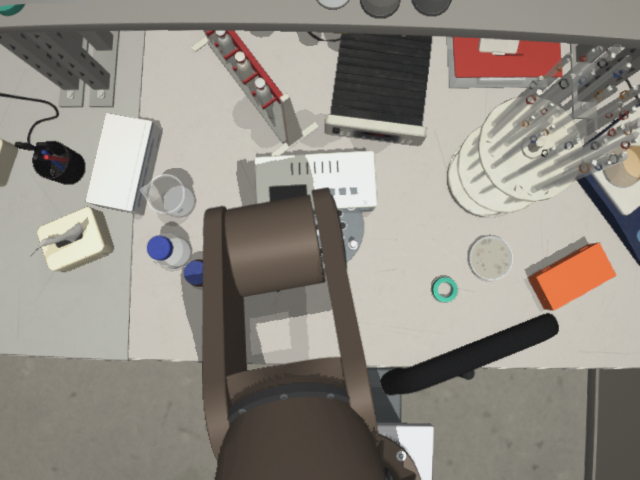

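In the wrist view the lug tops are at (327,163), (337,287) and (438,333). Those are the same pixels as last time, but the tool has turned 30°, so the lugs are at about 123/185/244° and the wheel is in click 5. In the top view every bystander is at its starting pixels and the tool is clear of everything, so I hand in.

Run:
```python
from h import *;import pickle;from bench import arm
s,c=pickle.load(open("w5.pkl","rb"));h=wray(s,c,(430,213),.051)[0]
for p in((327,163),(337,287),(438,333)):
  v=wray(s,c,p,.076)[0]-h;print(np.hypot(v[0],v[1]).round(4),np.degrees(np.arctan2(v[1],v[0]))%360)
print(arm.finish_job())
```

```text
0.0819 122.97437891830356
0.0797 184.44888674684583
0.0798 243.50374058638954
the job is handed in; nothing more can be done
None
```

The job is handed in, with the wheel resting in the fifth click from home.

- **Start:** the wheel was in click 3, with the front lugs at about 120/180/240° in the changer's frame.
- **Home:** I pushed one lug anticlockwise with the shut fingers and let the last click snap home by itself, so nothing pressed on the stop. The wrist camera then showed the lugs at the home angles.
- **Five clicks:** I made one clockwise stroke to click 4 and checked it by camera. A second short stroke took it the last click.
- **Last checks:** the lugs were at about 123/184/243.5° in the world frame, within about 3° of where they stood in click 3; the lug pattern is the same in clicks 3 and 5. This agrees with click 5. The lugs look the same two clicks apart, so the exact click rests on tracking the pushed lug through each stroke.
- **Forces:** the wrist force read about 1 N or less at the end of each call. I did not log it during the strokes.
- **Bystanders and robot:** the bystanders showed no visible shift in the top view, where the arm partly hid the jar. The fingers were 0.2 m up, clear of everything, at about 24 s.

No check failed. The axis position differed by 2–4 mm between the top and wrist cameras, so I used a value in between.

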